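Set the side guide of a packing jig to a carton with its handwheel

TASK

Set up the packing jig for this carton: slide the carton in between the two guides, lengthwise and square, until its end sits flat against the end stop, then wind the handwheel clockwise until the moving guide has pressed the carton against the fixed fence and the wheel comes to a stop. Then back the wheel off a quarter turn so that the carton has running clearance, and leave the carton lying there against the end stop. Do not disturb the glue bottle, the white cup and the roll of masking tape standing round the jig.

Things in the scene. Friction and masses are not known exactly. Their poses are not given: they have to be found in the camera images.
- guide_jig: Packing jig fixed on the bench: a U of 30 mm aluminium profile, open towards the robot. Origin on the bench top at the inner corner where fence face and end-stop face meet; x along the channel away from its mouth, y to the left, z up. The channel lies at negative x and y; its floor is the bench top.
- fence_face (a point): Middle of the white fixed fence, 26 mm above the bench. Fence face: the plane y = 0 of the jig, from jig x = -0.12 (mouth) to 0, 46 mm high; the left beam behind it reaches to jig y = 0.038, the bolt feet to 0.06.
- end_stop (a point): Middle of the end-stop plate, 26 mm above the bench. Its face is the plane x = 0 of the jig, from jig y = -0.07 to 0, 46 mm high; the rear beam is behind it.
- gearbox_top (a point): Top of the grey gearbox under the handwheel, 64 mm above the bench, on the wheel's axis (jig x -0.070, y -0.205). Gearbox with foot: jig x -0.13 to -0.01, y -0.235 to -0.175. Behind it (negative y) the guide's rods stick out, 30 mm above the bench, as far as jig y = -0.26.
- guide_face (a point): Point on the white face of the moving side guide, mid-length, 26 mm above the bench. Its jig y is minus the clear width between guide and fence (122 to 142 mm at the start). The guide is a bar 92 mm long (jig x -0.104 to -0.012), 48 mm high, parallel to the fence, moved by the handwheel only: 24 mm a turn, through a self-locking screw.
- handwheel (a joint): Angle of the handwheel, rad, growing as it is wound clockwise seen from above, which moves the guide towards the fence (3.82 mm per rad). Steady friction, about 4 N at the handle; it stays where it is left. It comes to a hard stop when the carton is pressed between guide and fence, some 1.4 to 2.3 turns from the start.
- wheel_axis (a point): Centre of the handwheel, on its vertical axis of rotation, 88 mm above the bench. Wheel: black, three spokes, outside diameter 125 mm, rim 14 mm thick with its top 95 mm above the bench; hub top at 100 mm.
- crank_handle (a point): Top centre of the upright black handle on the rim of the handwheel, 150 mm above the bench. Handle 20 mm in diameter, from 95 to 150 mm above the bench, 52 mm from the wheel axis; it goes round with the wheel and can be pushed round with closed fingers from either side.
- carton: Brown closed carton, strip of tape along its top, 100 mm long (x) by 88 mm wide (y) by 60 mm high, rigid, about 0.5 kg; origin at the centre of its underside. Starts on the bench before the jig's mouth, turned up to 0.5 rad from the channel, up to 7 cm to either side of its middle. Home: long side along the fence, one end against the end stop.
- glue_bottle: Small white glue bottle with a red cap, 35 mm across, 96 mm high, standing; origin at the centre of its underside. Bystander: right of the jig's mouth or behind the end stop.
- cup_white: Empty white cup, 63 mm across, 40 mm high; origin at the centre of its underside. Bystander, in the other of those two places.
- masking_tape: Roll of beige masking tape lying flat, 104 mm across, 25 mm high; origin at the centre of its underside. Bystander, to the right of the gearbox.
- side_guide: The moving side guide as a whole (white-faced aluminium bar with its rods and screw); origin on its face, mid-length, at bench height. Its face is described at guide_face.

How it is judged (in metres and radians):
On the way, in this order (a step that is already met when the one before it is completed fails the run):
1. the carton lies lengthwise between the guides, square, with its end against the end stop (within 6 mm), the guide still open (x of carton in the frame of guide_jig between -0.056 and -0.044 m and angle between the x axis of carton and the x axis of guide_jig, either way round below 0.09 rad and y of guide_face in the frame of guide_jig below -0.105 m), for 0.2 s.
2. the moving guide has been wound in until it presses the carton against the fence (clear width under 89.5 mm and at least 20 N on the carton) (y of guide_face in the frame of guide_jig above -0.0895 m and contact force between side_guide and carton above 20 N and x of carton in the frame of guide_jig between -0.056 and -0.044 m and angle between the x axis of carton and the x axis of guide_jig, either way round below 0.09 rad), for 0.2 s.
At the end, for the whole second after the job is handed in: The guide stands a quarter turn clear of the carton: clear width between guide and fence 92.1 to 95.9 mm (carton 88 mm plus 6 mm, within about 30 degrees of the wheel); the carton lies flat between them, square within 5 degrees, its end within 6 mm of the end stop; wheel and carton at rest (y of guide_face in the frame of guide_jig between -0.0959 and -0.0921 m and x of carton in the frame of guide_jig between -0.056 and -0.044 m and angle between the x axis of carton and the x axis of guide_jig, either way round below 0.09 rad and y of carton in the frame of guide_jig between -0.056 and -0.04 m and angle between carton's own z axis and vertical below 0.05 rad and linear speed of carton below 0.02 m/s and velocity of joint handwheel between -0.1 and 0.1 rad/s); the robot touches nothing.
It fails at once if a bystander (glue bottle, cup, masking tape) is moved more than 20 mm (distance of any of glue_bottle, cup_white, masking_tape from where it was at the start of the episode above 0.02 m).
It fails at once if the carton is tipped over (angle between carton's own z axis and vertical above 0.5 rad).
It also fails if it takes over 72 s, if anything falls off the work surface, if the arm or the gripper's body presses on something with over 40 N, if the wrist force passes 120 N, or if a joint passes its speed limit or range.

ROBOT

A 7-joint arm with a two-finger parallel gripper is mounted at the origin on a cart in front of the work surface, level with it; the furniture and walls round the work are solid. World frame = base frame: x ahead of the robot, y to its left, z up, the work surface at z = 0. Lengths are in mm, angles in rad, forces in N, time in s.
With the tool pointing down it reaches from about 400 to 850 mm from the base axis. Payload 10.4 kg.
Tool frame: the origin (TCP) lies at the very end of the fingers, on their centre line; the grasp point (between the pads) lies 19 mm behind it; z points along the fingers, y is the line along which they close (so a half turn about z gives the same grasp; the last joint's range is limited). The gripper opens to 87 mm and grips with 3 to 60 N. Pads are 19 mm wide; open, the fingers measure 117 mm over their backs; the gripper's body (75 mm by 190 mm) begins 51 mm behind the grasp point.
Start: joints at [-1.181, 0.332, -0.065, 1.46, 0.022, 1.35, -0.088], TCP at [250.725, 572.531, 194.676] pointing down, gripper open.
Joint ranges: [-2.6, 2.6], [-0.5, 2.12], [-1.47, 1.34], [0.16, 2.42], [-1.27, 4.41], [0.06, 2.06], [-2.6, 2.6]. Speed limits (rad/s): [2.22, 2.22, 2.79, 2.79, 3.14, 3.14, 3.14].

INTERFACE

Orientations are given as a unit quaternion [x, y, z, w].
In Python, from rig import bot gives the robot as it stands.
- The arm moves only by the tool drive_tool, never from a script. Its arguments are lists of equal length, an entry for each row: "delta_pos": the shift along the world's x, y, z in cm, a list of three; "roll": the turn about the world's z in rad. In form: {"delta_pos": [[x, y, z], ...], "roll": [roll, ...]}. A call has 1 to 20 rows; each row shifts and turns the commanded pose from where the row before left it; what a row does not reach is not made up. A row lasts 1/12 s, in which the tool goes at most 41.7 mm and 7.16 degrees, less where a joint would pass 70% of its speed; a pose out of reach is approached as far as the arm can. A call is refused whole if a number of a shift passes 4.17 or a number of a turn 0.125, either way. A call with a gripper value outside its range is refused whole. "claw" is the finger opening in cm, from 0 to 8.7, set as the call begins (left out, the last holds). The fingers move at their own pace and stop on an object; "force" is the grip in N (left out, the last holds). Time passes only in rows, so rows that do not move let the fingers close. It gives the time, the measured TCP pose, the force, the opening and the grip force at its end, in the units of the state.
- bot.read_state(): the state, without advancing time (a new reading comes with each control period).
- bot.camera(name): name is "side" or "top"; returns a dict with "image" (384x512x3 uint8, red, green, blue), "fovy" (degrees; the focal length in pixels is half the picture's height over the tangent of half this angle, whatever the lens; pixels are square), "cx", "cy" (the principal point, pixels), "k1" (the pictures are not rectified: a ray, as slopes to the right and down, at radius r is drawn at 1 + k1 r^2 times it, then the intrinsics apply), "rvec" (rotation vector, rad) and "tvec" (3), from world to camera coordinates, as OpenCV has them. Camera axes: x right, y down, z forward; pixel columns grow to the right and rows downward; lengths in mm; the calibration is good to about 2 mm. A picture is of the moment at which its call begins. There is no depth.
- bot.job_done(): hands the job in; it is judged then, once.
The state is a dict: "t": time; "qpos": joint angles; "dq": joint speeds; "joint_torque": joint torques, N m; "ee_pos": TCP position; "ee_rot": TCP orientation; "force": force on the tool from outside, world axes, zero at the start; "wrist_torque": the same for the moment, N m; "finger_gap": finger opening in mm; "grasp_force": force on a finger pad.
Only numpy, scipy, OpenCV 4.12 (cv2) and the standard library are available. Lean on these libraries where they do the work, as an engineer would, in place of code of your own. Each camera call takes 0.05 s, during which the arm holds its last target. There are 200 camera calls.

## Working session

There is one attempt and no reset: what is moved stays moved. The work goes in short steps, Python scripts to look and compute and a tool call to move; the robot and the scene stay as the last step left them, time stands still between calls to the robot, and variables do not carry over. Pictures are saved under pics/ and viewed, at most 10 in all, crops included, and the job is handed in when it is done.

Besides the shell and the picture viewer there is one more tool, called after "Emit:" as a command line: name --pt "numbers of a row" for each row, then --argument value for the rest. drive_tool: Moves the arm, as the interface text tells. Its arguments: {"type":"object","properties":{"delta_pos":{"type":"array"},"roll":{"type":"array"},"claw":{"type":"number"},"force":{"type":"number"}},"required":["delta_pos","roll"]}

```bash
mkdir -p pics; cat > h.py <<'E'
import numpy as np,cv2
from rig import bot
def K(c):
    f=192/np.tan(np.radians(c['fovy'])/2); return f
def cam(n,fn=None):
    c=bot.camera(n)
    if fn: cv2.imwrite('pics/'+fn,cv2.cvtColor(c['image'],cv2.COLOR_RGB2BGR))
    return c
def pix2w(c,uv,z):
    f=K(c);d=(np.array(uv,float)-[c['cx'],c['cy']])/f
    s=d.copy()
    for _ in range(30): s=d/(1+c['k1']*(s@s))
    R=cv2.Rodrigues(np.array(c['rvec'],float))[0];t=np.array(c['tvec'],float).ravel()
    o=-R.T@t;r=R.T@np.array([s[0],s[1],1]);return o+r*(z-o[2])/r[2]
def w2pix(c,p):
    R=cv2.Rodrigues(np.array(c['rvec'],float))[0];q=R@np.array(p,float)+np.array(c['tvec'],float).ravel()
    s=q[:2]/q[2];return s*(1+c['k1']*(s@s))*K(c)+[c['cx'],c['cy']]
E
python3 - <<'E'
from h import *
import pickle
for n in('top','side'):
    c=cam(n);pickle.dump(c,open(n+'0.pkl','wb'))
    cv2.imwrite(f'pics/{n}0.png',cv2.resize(cv2.cvtColor(c['image'],cv2.COLOR_RGB2BGR),(800,600),interpolation=cv2.INTER_CUBIC))
    print(n,c['fovy'],c['cx'],c['cy'],c['k1'],c['rvec'],c['tvec'])
s=bot.read_state();print(s)
E
```

```text
top 55.31633674191653 252.05335318064118 190.47931679202208 -0.04945194375484772 [ 2.16518925 -2.21976983  0.10508924] [ 21.5284824  611.95166237 907.91765448]
side 55.427152785543946 250.87465294423953 195.43771663784926 0.03661758643939182 [ 2.13871158 -0.18617386  0.1353278 ] [-609.40443742  164.52716323  804.47691562]
{'t': 0.1, 'qpos': array([-1.18058844,  0.33281345, -0.06468556,  1.46085692,  0.0215798 ,
        1.34990258, -0.08846516]), 'dq': array([ 0.00058449, -0.00159705, -0.00089272, -0.00227836,  0.00088097,
       -0.00087154,  0.00039321]), 'joint_torque': array([ 1.53559391e-03, -6.24542570e+01,  2.46444385e-02, -3.90716922e+01,
       -6.13771984e-02,  3.65718605e-02,  5.38387212e-05]), 'ee_pos': array([250.59114206, 572.14368455, 193.93069455]), 'ee_rot': array([ 2.04923865e-01,  9.78777705e-01, -6.33389439e-04, -1.10554568e-04]), 'force': array([ 0.22431829, -0.49092257, -1.09998812]), 'wrist_torque': array([-0.03065068, -0.0095308 , -0.00665095]), 'grasp_force': 0.0, 'finger_gap': 86.76115178766902}
```

View pics/top0.png

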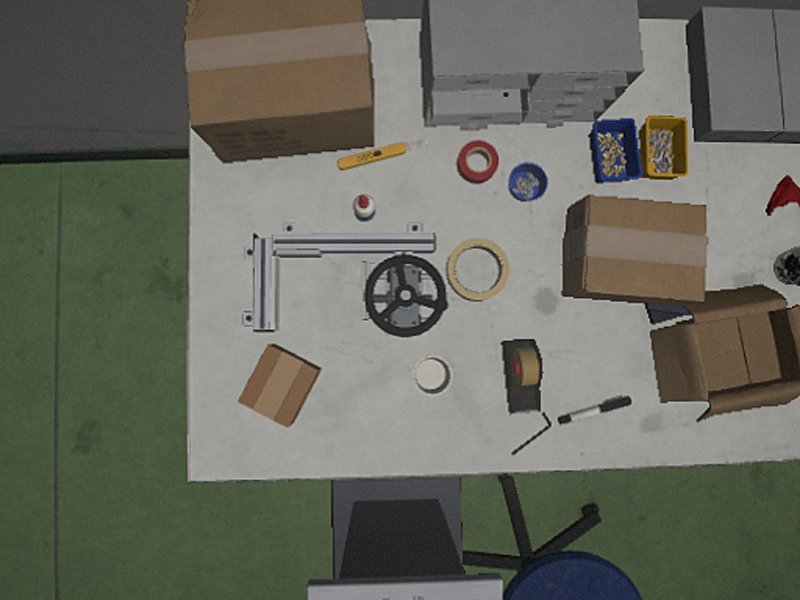

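View pics/side0.png

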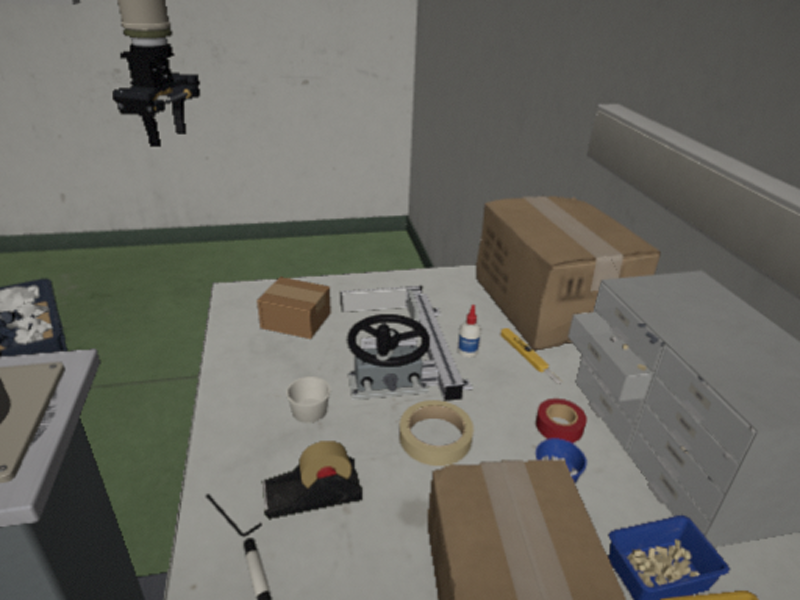

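```bash
python3 - <<'E'
from h import *
import pickle
c=pickle.load(open('top0.pkl','rb'));i=c['image'][130:280,145:340]
cv2.imwrite('pics/tc.png',cv2.cvtColor(cv2.resize(i,None,fx=4,fy=4,interpolation=cv2.INTER_CUBIC),cv2.COLOR_RGB2BGR))
c=pickle.load(open('side0.pkl','rb'));i=c['image'][170:270,155:315]
cv2.imwrite('pics/sc.png',cv2.cvtColor(cv2.resize(i,None,fx=5,fy=5,interpolation=cv2.INTER_CUBIC),cv2.COLOR_RGB2BGR))
E
```

```text
(no output)
```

View pics/tc.png

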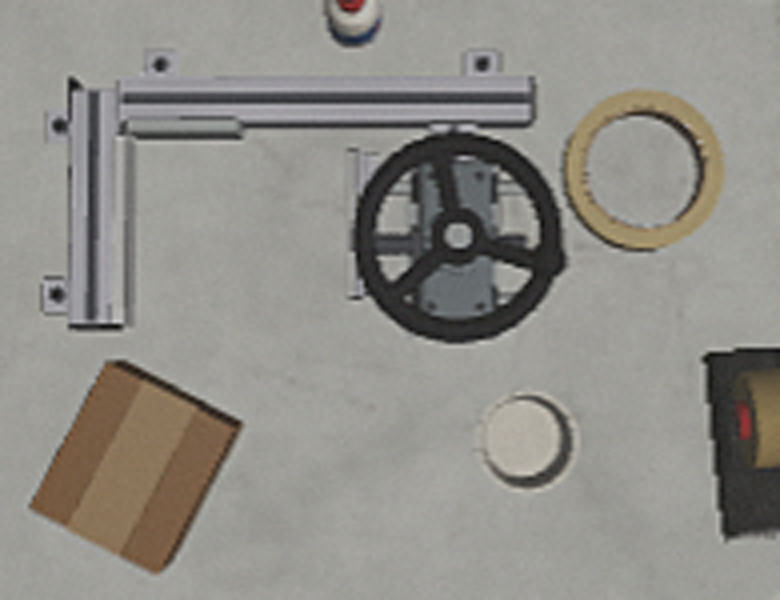

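View pics/sc.png

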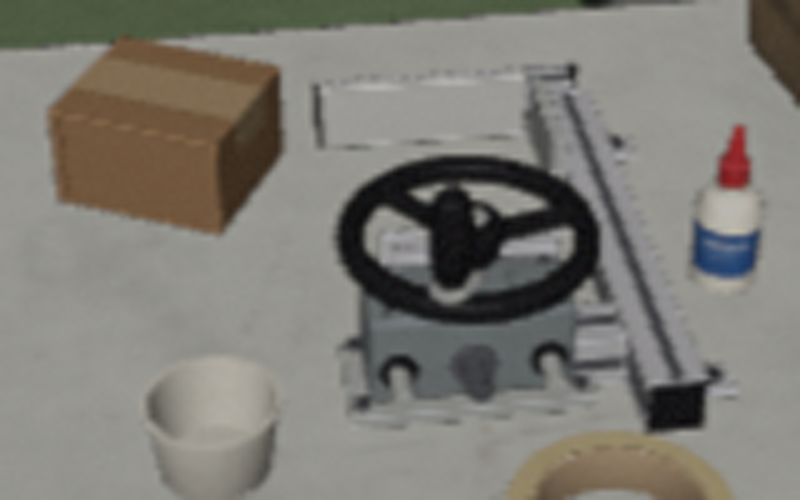

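```bash
python3 - <<'E'
from h import *
import pickle
t=pickle.load(open('top0.pkl','rb'));s=pickle.load(open('side0.pkl','rb'))
T=lambda u,v,z:pix2w(t,((u+.5)/4-.5+145,(v+.5)/4-.5+130),z)[:2].round(1)
S=lambda u,v,z:pix2w(s,((u+.5)/5-.5+155,(v+.5)/5-.5+170),z)[:2].round(1)
for c in(t,s):
    R=cv2.Rodrigues(np.array(c['rvec']))[0];print('cam',-R.T@np.array(c['tvec']))
for n,p in dict(hub=(458,236,100),rimL=(356,240,88),rimR=(560,240,88),handle=(562,262,150),plateL=(128,118,46),plateR=(242,118,46),plateRb=(242,136,46),fenceTop=(127,137,46),fenceBot=(127,325,46),fenceBotfloor=(133,325,0),c1=(110,365,60),c2=(238,430,60),c3=(160,573,60),c4=(30,507,60),gTop=(348,150,48),gBot=(348,298,48),beamend=(533,80,46),tape=(644,170,25),cup=(525,440,40),glue=(352,5,96),footL1=(57,125,5),footL2=(55,294,5),footB1=(160,63,5),footB2=(483,63,5)).items(): print(n,T(*p))
for n,p in dict(handle=(452,192,150),hub=(480,220,100),sc1=(120,38,60),sc2=(282,68,60),sc3=(218,143,60),sc4=(52,108,60),fl1=(60,200,0),fl2=(222,235,0),fl3=(282,155,0),cup=(210,385,40),fence0=(318,85,46),fence1=(525,72,46),f0=(322,147,0)).items(): print(n,S(*p))
E
```

```text
cam [542.38299733  26.09979681 951.00066497]
cam [ 475.72651179 -687.11603583  589.22143787]
hub [610.4  -8.7]
rimL [610.5  51.1]
rimR [607.6 -69.5]
handle [590.7 -63.3]
plateL [693.4 192.6]
plateR [691.7 121.6]
plateRb [680.4 121.8]
fenceTop [681.5 193.3]
fenceBot [564.7 194.5]
fenceBotfloor [565.7 199.1]
c1 [540.4 202.4]
c2 [499.4 125.7]
c3 [415.2 174. ]
c4 [456.3 251.6]
gTop [669.8  56. ]
gBot [577.9  58. ]
beamend [711.6 -60.5]
tape [ 655.9 -131.8]
cup [487.6 -49.2]
glue [749.6  50.3]
footL1 [696.7 246.4]
footL2 [586.8 248.3]
footB1 [736.  178.9]
footB2 [731.2 -32. ]
handle [591.5 -66.3]
hub [613.5 -19.7]
sc1 [454.  241.7]
sc2 [542.1 195.1]
sc3 [501.8 123.8]
sc4 [416.6 171.3]
fl1 [414.9 171.1]
fl2 [500.8 124.5]
fl3 [540.3 197.6]
cup [485.9 -44.7]
fence0 [562.2 196.8]
fence1 [681.5 193.7]
f0 [564.  202.5]
```

Emit:
drive_tool --pt "1.1 -2.5 0" --pt "1.1 -2.5 0" --pt "1.1 -2.5 0" --pt "1.1 -2.5 0" --pt "1.2 -2.5 0" --pt "1.2 -2.5 0" --pt "1.2 -2.5 0" --pt "1.2 -2.5 0" --pt "1.2 -2.5 0" --pt "1.2 -2.5 0" --pt "1.2 -2.5 0" --pt "1.2 -2.5 0" --pt "1.2 -2.5 0" --pt "1.1 -2.5 0" --pt "0 0 -2.7" --pt "0 0 -2.7" --pt "0 0 -2.7" --pt "0 0 -2.7" --pt "0 0 -2.7" --pt "0 0 -2.7" --roll '[-0.05,-0.05,0,0,0,0,0,0,0,0,0,0,0,0,0,0,0,0,0,0]' --claw 5.0

```text
t: 1.77
ee_pos: [413.4, 222.3, 31.4]
ee_rot: [0.254, 0.967, 0.0, -0.0]
force: [0.3, -0.3, -0.5]
finger_gap: 50.1
grasp_force: 0.0
```

Emit:
drive_tool --pt "0 0 2.5" --pt "0 0 2.5" --pt "0 0 2.5" --pt "1.1 0.5 0" --pt "1.1 0.5 0" --pt "1.1 0.5 0" --pt "1.1 0.5 0" --pt "1.1 0.5 0" --pt "1.1 0.4 0" --pt "1.0 0.3 0" --pt "1.0 0.4 0" --pt "0 0 0" --pt "0 0 0" --pt "0 0 0" --pt "0 0 -2.5" --pt "0 0 -2.5" --pt "0 0 -2.5" --pt "0 0 0" --roll '[0,-0.12,-0.12,-0.12,-0.12,-0.12,-0.12,-0.12,-0.12,-0.12,-0.12,-0.12,-0.12,-0.13,0,0,0,0]'

```text
out of range
```

Emit:
drive_tool --pt "0 0 2.5" --pt "0 0 2.5" --pt "0 0 2.5" --pt "1.1 0.5 0" --pt "1.1 0.5 0" --pt "1.1 0.5 0" --pt "1.1 0.5 0" --pt "1.1 0.5 0" --pt "1.1 0.4 0" --pt "1.0 0.3 0" --pt "1.0 0.4 0" --pt "0 0 0" --pt "0 0 0" --pt "0 0 0" --pt "0 0 -2.5" --pt "0 0 -2.5" --pt "0 0 -2.5" --pt "0 0 0" --roll '[0,-0.12,-0.12,-0.12,-0.12,-0.12,-0.12,-0.12,-0.12,-0.12,-0.12,-0.12,-0.12,-0.12,0,0,0,0]'

```text
t: 3.27
ee_pos: [496.6, 256.9, 28.0]
ee_rot: [0.86, 0.509, -0.004, 0.0]
force: [-1.3, 0.1, -1.1]
finger_gap: 50.3
grasp_force: 0.0
```

```bash
python3 -c "
from h import *
s=bot.read_state();print(s['qpos'].round(2),s['ee_pos'],s['ee_rot'])"
```

```text
[-0.86  0.36  0.35  1.83 -0.15  0.99 -0.94] [496.60016118 256.85389786  28.01482883] [ 8.60468261e-01  5.09489939e-01 -3.77022593e-03  4.00481882e-04]
```

Emit:
drive_tool --pt "-0.22 -0.39 0" --pt "-0.22 -0.39 0" --pt "-0.22 -0.39 0" --pt "-0.22 -0.39 0" --pt "-0.17 -0.32 0" --pt "-0.17 -0.32 0" --pt "-0.17 -0.32 0" --pt "-0.17 -0.32 0" --pt "-0.17 -0.32 0" --pt "-0.17 -0.32 0" --pt "-0.17 -0.32 0" --pt "-0.17 -0.32 0" --pt "-0.17 -0.32 0" --pt "-0.17 -0.32 0" --pt "-0.17 -0.32 0" --pt "-0.17 -0.32 0" --pt "-0.17 -0.32 0" --pt "-0.17 -0.32 0" --pt "-0.17 -0.32 0" --pt "-0.17 -0.32 0" --roll '[0,0,0,0,0.031,0.031,0.031,0.031,0.031,0.031,0.031,0.031,0.031,0.031,0.031,0.031,0.031,0.031,0.031,0.031]'

```text
t: 4.93
ee_pos: [464.0, 191.5, 33.7]
ee_rot: [0.709, 0.705, 0.001, 0.0]
force: [0.3, -0.2, 0.1]
finger_gap: 50.0
grasp_force: 0.0
```

```bash
python3 - <<'E'
from h import *
import pickle
c=cam('side');pickle.dump(c,open('s1.pkl','wb'))
d=cam('top');pickle.dump(d,open('t1.pkl','wb'))
f=lambda i:cv2.cvtColor(cv2.resize(i,None,fx=4,fy=4,interpolation=cv2.INTER_CUBIC),cv2.COLOR_RGB2BGR)
cv2.imwrite('pics/s1.png',np.vstack([f(c['image'][165:240,140:240]),f(d['image'][205:280,135:235])]))
E
```

```text
(no output)
```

View pics/s1.png

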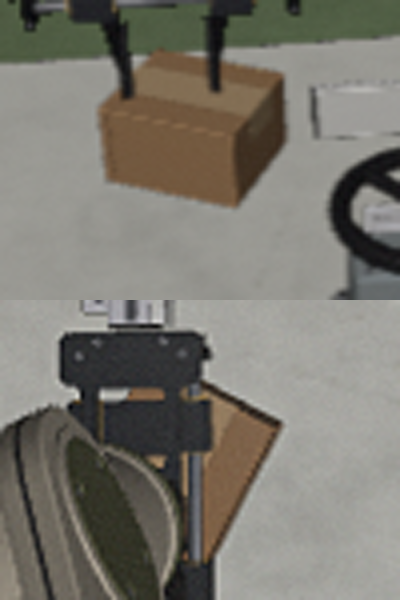

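```bash
python3 - <<'E'
from h import *
import pickle
s=pickle.load(open('s1.pkl','rb'));t=pickle.load(open('t1.pkl','rb'))
S=lambda u,v,z:pix2w(s,((u+.5)/4-.5+140,(v+.5)/4-.5+165),z)[:2].round(1)
T=lambda u,v,z:pix2w(t,((u+.5)/4-.5+135,(v-300+.5)/4-.5+205),z)[:2].round(1)
for p in[(100,103,60),(155,52,60),(285,73,60),(235,133,60),(107,180,0),(238,207,0),(283,140,0)]:print(p,S(*p))
for p in[(280,428,60),(212,560,60),(205,382,60)]:print(p,T(*p))
st=bot.read_state();print(st['ee_pos'],st['force'])
P=st['ee_pos']
for d in(-32,32):
  for z in (33,60): print(d,z,(w2pix(s,[P[0]+d,P[1],z])-[140,165])*4+1.5)
E
```

```text
(100, 103, 60) [415.5 175.7]
(155, 52, 60) [453.4 239.4]
(285, 73, 60) [541.9 196.9]
(235, 133, 60) [502.3 125.3]
(107, 180, 0) [414.3 171.1]
(238, 207, 0) [501.2 125.4]
(283, 140, 0) [539.  202.9]
(280, 428, 60) [500.6 124.4]
(212, 560, 60) [422.7 166.7]
(205, 382, 60) [529.4 169.3]
[463.93311735 191.19708775  33.58046546] [0.0691202  0.47249984 0.15606207]
-32 33 [128.42538798 122.36185689]
-32 60 [124.74867916  89.21451705]
32 33 [221.52021384 115.02729202]
32 60 [219.23545138  82.15645724]
```

```bash
python3 - <<'E'
from h import *
import pickle
s=pickle.load(open('s1.pkl','rb'));a=pickle.load(open('side0.pkl','rb'))
c=cam('side');d=np.abs(c['image'].astype(int)-s['image']).max(2);print(d.max(),d.mean())
d=np.abs(c['image'].astype(int)-a['image']).max(2);ys,xs=np.where(d[185:225,160:215]>40);print(len(ys))
f=lambda i:cv2.cvtColor(cv2.resize(i,None,fx=5,fy=5,interpolation=cv2.INTER_CUBIC),cv2.COLOR_RGB2BGR)
cv2.imwrite('pics/s2.png',f(c['image'][130:235,130:280]))
print({k:np.round(v,2) for k,v in bot.read_state().items()})
E
```

```text
85 1.379547119140625
24
{'t': np.float64(5.08), 'qpos': array([-0.76,  0.22,  0.31,  1.98, -0.08,  0.95, -0.42]), 'dq': array([-0.  ,  0.01, -0.  , -0.01, -0.  , -0.  , -0.02]), 'joint_torque': array([ 3.000e-01, -4.578e+01,  3.200e+00, -3.216e+01,  1.000e-02,
        4.000e-02,  3.700e-01]), 'ee_pos': array([464.08, 191.58,  33.52]), 'ee_rot': array([0.71, 0.7 , 0.  , 0.  ]), 'force': array([-0.19, -0.57, -0.17]), 'wrist_torque': array([-0.06,  0.04, -0.03]), 'grasp_force': np.float64(0.0), 'finger_gap': np.float64(49.96)}
```

View pics/s2.png

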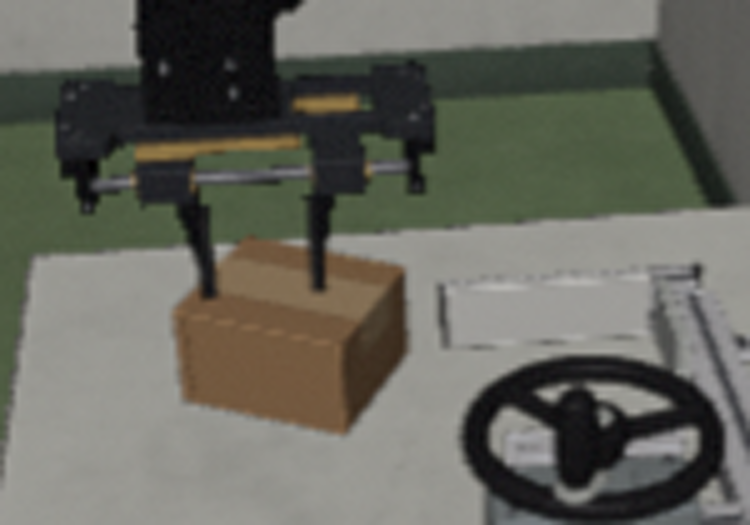

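```bash
python3 - <<'E'
from h import *
import pickle
a=pickle.load(open('side0.pkl','rb'))
P=np.array([250.6,572.1,193.9]);y=np.array([.401,.916,0])
for d in(-50,50):
  for z in(0,19,50): print(d,z,w2pix(a,P+d*y+[0,0,z])*800/512)
E
```

```text
-50 0 [158.00104078 158.21458784]
-50 19 [156.06143568 148.93206812]
-50 50 [152.80824948 133.40428478]
50 0 [183.76922802 143.91711542]
50 19 [182.17838888 135.12801904]
50 50 [179.51473571 120.44895917]
```

Projecting the TCP shows that the real fingertips sit about 26 mm higher than reported. They skimmed over the carton and it has not moved. I'll go back and push lower.

Emit:
drive_tool --pt "0 0 2.5" --pt "0 0 2.5" --pt "0.7 1.3 0" --pt "0.7 1.3 0" --pt "0.7 1.3 0" --pt "0.7 1.4 0" --pt "0.7 1.4 0" --pt "0 0 0" --pt "0 0 -2.5" --pt "0 0 -2.5" --pt "0 0 -1.5" --pt "0 0 -1.2" --pt "0 0 0" --pt "0 0 0" --roll '[0,0,-0.1,-0.1,-0.1,-0.1,-0.1,0,0,0,0,0,0,0]'

```text
t: 6.25
ee_pos: [498.8, 258.5, 5.9]
ee_rot: [0.862, 0.508, -0.0, 0.0]
force: [0.5, -0.7, -0.7]
finger_gap: 50.0
grasp_force: 0.0
```

```bash
python3 - <<'E'
from h import *
c=cam('side')
f=lambda i:cv2.cvtColor(cv2.resize(i,None,fx=5,fy=5,interpolation=cv2.INTER_CUBIC),cv2.COLOR_RGB2BGR)
cv2.imwrite('pics/s3.png',f(c['image'][125:235,130:280]))
P=bot.read_state()['ee_pos'];u=np.array([.87,-.49,0])
for d in(-32,32):
  for z in(0,26): print(d,z,(w2pix(c,P+d*u+[0,0,z])-[130,125])*5+2)
E
```

```text
-32 0 [280.38460507 310.53697142]
-32 26 [277.22007605 273.39613927]
32 0 [377.1863912  330.60438506]
32 26 [375.2550109  293.18635485]
```

View pics/s3.png

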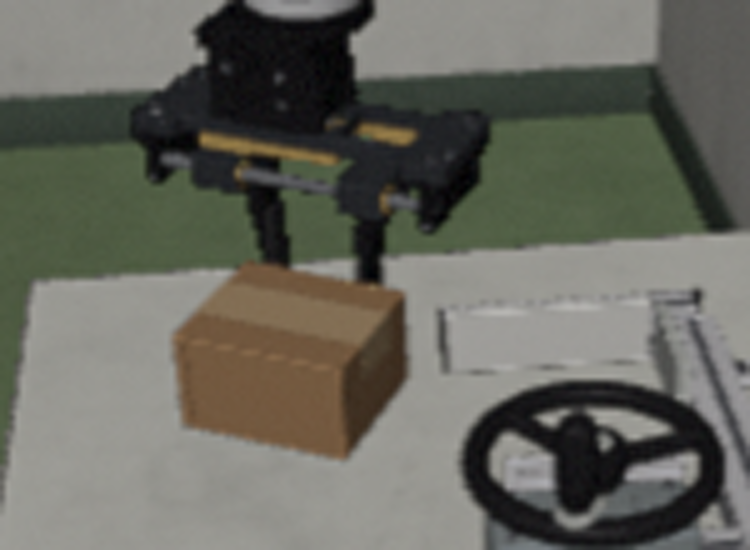

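Emit:
drive_tool --pt "-0.22 -0.39 0" --pt "-0.22 -0.39 0" --pt "-0.22 -0.39 0" --pt "-0.22 -0.39 0" --pt "-0.17 -0.32 0" --pt "-0.17 -0.32 0" --pt "-0.17 -0.32 0" --pt "-0.17 -0.32 0" --roll '[0,0,0,0,0.031,0.031,0.031,0.031]'

```text
t: 6.97
ee_pos: [483.1, 231.2, 6.4]
ee_rot: [0.828, 0.561, 0.001, -0.001]
force: [-0.4, 3.4, 1.2]
finger_gap: 50.1
grasp_force: 1.7
```

Contact (3.4 N). I'll continue the push.

Emit:
drive_tool --pt "-0.17 -0.32 0" --pt "-0.17 -0.32 0" --pt "-0.17 -0.32 0" --pt "-0.17 -0.32 0" --pt "-0.17 -0.32 0" --pt "-0.17 -0.32 0" --pt "-0.17 -0.32 0" --pt "-0.17 -0.32 0" --pt "-0.17 -0.32 0" --pt "-0.17 -0.32 0" --pt "-0.17 -0.32 0" --pt "-0.17 -0.32 0" --pt "0 0 0" --pt "0 0.8 0" --roll '[0.031,0.031,0.031,0.031,0.031,0.031,0.031,0.031,0.031,0.031,0.031,0.031,0,0]'

```text
t: 8.13
ee_pos: [462.8, 198.6, 5.9]
ee_rot: [0.712, 0.703, -0.0, 0.0]
force: [0.8, 0.1, 0.1]
finger_gap: 50.1
grasp_force: 0.0
```

```bash
python3 - <<'E'
from h import *
import pickle
c=cam('side');pickle.dump(c,open('s4.pkl','wb'))
f=lambda i:cv2.cvtColor(cv2.resize(i,None,fx=5,fy=5,interpolation=cv2.INTER_CUBIC),cv2.COLOR_RGB2BGR)
cv2.imwrite('pics/s4.png',f(c['image'][150:250,130:280]))
E
```

```text
(no output)
```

View pics/s4.png

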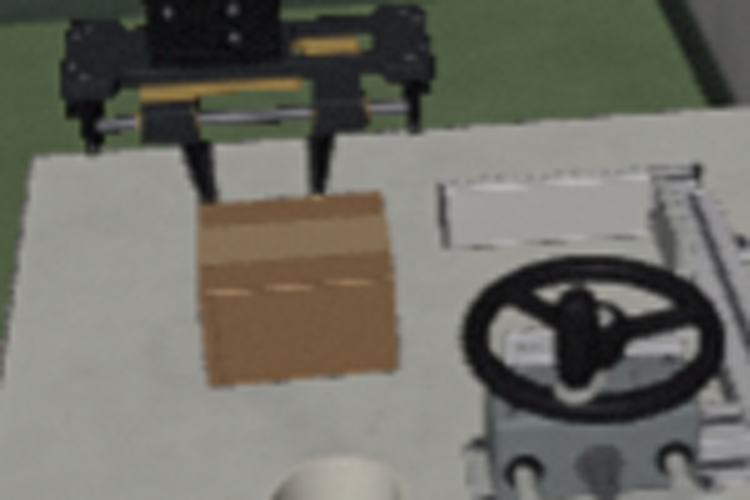

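```bash
python3 - <<'E'
from h import *
import pickle
s=pickle.load(open('s4.pkl','rb'))
S=lambda u,v,z:pix2w(s,((u+.5)/5-.5+130,(v+.5)/5-.5+150),z)[:2].round(1)
for p in[(197,205,60),(382,193,60),(390,280,60),(203,295,60),(210,387,0),(398,370,0),(440,184,46),(655,172,46)]:print(p,S(*p))
E
```

```text
(197, 205, 60) [427.1 172.8]
(382, 193, 60) [526.1 170.6]
(390, 280, 60) [523.   85.9]
(203, 295, 60) [429.8  86.7]
(210, 387, 0) [427.9  89.6]
(398, 370, 0) [525.1  89. ]
(440, 184, 46) [560.6 198.2]
(655, 172, 46) [684.4 193.3]
```

```bash
python3 - <<'E'
from h import *
import pickle
s=pickle.load(open('s4.pkl','rb'))
for dx in(-92,92):
  for z in (30,60,75,90,105,120): print(dx,z,((w2pix(s,[463+dx,198.6-30,z])-[130,150])*5+2).round(),((w2pix(s,[463+dx,198.6,z])-[130,150])*5+2).round())
E
```

```text
-92 30 [ 96. 264.] [ 98. 234.]
-92 60 [ 89. 217.] [ 91. 188.]
-92 75 [ 85. 193.] [ 88. 164.]
-92 90 [ 81. 169.] [ 84. 140.]
-92 105 [ 78. 144.] [ 81. 116.]
-92 120 [ 74. 119.] [77. 91.]
92 30 [437. 237.] [431. 208.]
92 60 [435. 191.] [429. 163.]
92 75 [434. 167.] [429. 140.]
92 90 [434. 144.] [428. 117.]
92 105 [433. 119.] [427.  93.]
92 120 [432.  95.] [426.  69.]
```

Emit:
drive_tool --pt "0 0 2.5" --pt "0 0 2.5" --pt "0 0 1.0" --pt "-0.9 0 0" --pt "-0.9 0 0" --pt "-0.9 0 0" --pt "-0.9 -0.9 0" --pt "-0.9 -0.9 0" --pt "-0.9 -0.9 0" --pt "-0.1 -0.9 0" --pt "0 -0.9 0" --pt "0 -1.0 0" --pt "0 0 0" --pt "0 0 0" --pt "0 0 -2.5" --pt "0 0 -2.6" --pt "0 0 0" --pt "0 0 0" --roll '[0,0,0.12,0.12,0.12,0.12,0.12,0.12,0.12,0.12,0.12,0.12,0.12,0.12,0.12,0,0,0]' --claw 3.0

```text
t: 9.68
ee_pos: [406.8, 144.5, 14.2]
ee_rot: [0.011, 1.0, -0.001, -0.001]
force: [-0.1, -0.1, -0.4]
finger_gap: 29.8
grasp_force: 0.0
```

Emit:
drive_tool --pt "0.4 0 0" --pt "0.4 0 0" --pt "0.5 0.03 0" --pt "0.5 0.03 0" --pt "0.5 0.03 0" --pt "0.5 0.03 0" --pt "0.5 0.03 0" --pt "0.5 0.03 0" --pt "0.5 0.03 0" --pt "0.5 0.03 0" --pt "0.5 0.03 0" --pt "0.5 0.03 0" --pt "0.5 0.03 0" --pt "0.5 0.03 0" --pt "0.5 0.03 0" --pt "0.5 0.03 0" --pt "0 0 0" --roll '[0,0,0,0,0,0,0,0,0,0,0,0,0,0,0,0,0]'

```text
t: 11.1
ee_pos: [486.8, 149.4, 15.5]
ee_rot: [0.011, 1.0, 0.0, 0.0]
force: [0.4, 0.1, 0.8]
finger_gap: 29.9
grasp_force: 0.1
```

```bash
python3 - <<'E'
from h import *
import pickle
for n in('side','top'):pickle.dump(cam(n),open(n[0]+'5.pkl','wb'))
s=pickle.load(open('s5.pkl','rb'));t=pickle.load(open('t5.pkl','rb'))
f=lambda i:cv2.cvtColor(cv2.resize(i,None,fx=5,fy=5,interpolation=cv2.INTER_CUBIC),cv2.COLOR_RGB2BGR)
cv2.imwrite('pics/s5.png',np.hstack([f(s['image'][150:250,160:240]),f(t['image'][150:250,150:230])]))
E
```

```text
(no output)
```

View pics/s5.png

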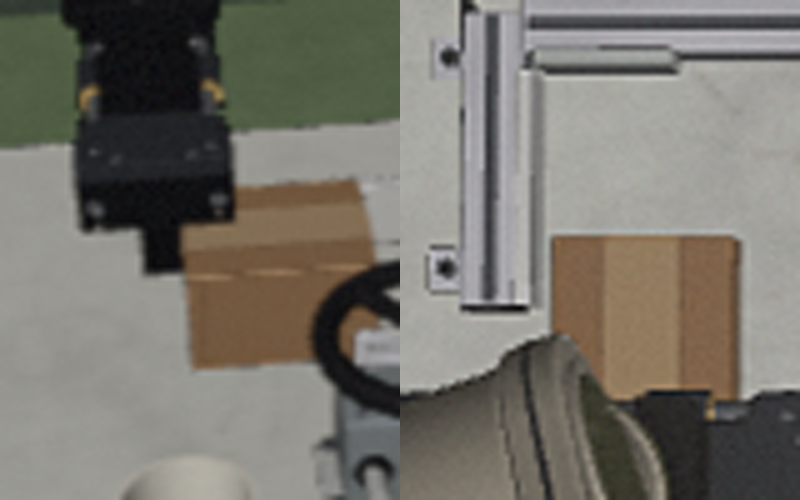

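```bash
python3 - <<'E'
from h import *
import pickle
t=pickle.load(open('t5.pkl','rb'))
T=lambda u,v,z:pix2w(t,((u-400+.5)/5-.5+150,(v+.5)/5-.5+150),z)[:2].round(1)
for p in[(553,237,60),(735,237,60),(735,390,60),(553,330,60),(530,72,46),(531,303,46),(678,70,46),(542,72,5),(540,303,5)]:print(p,T(*p))
E
```

```text
(553, 237, 60) [597.8 182.2]
(735, 237, 60) [595.7  93.7]
(735, 390, 60) [521.6  95.1]
(553, 330, 60) [552.7 182.7]
(530, 72, 46) [681.2 195.2]
(531, 303, 46) [566.4 195.9]
(678, 70, 46) [680.4 121.6]
(542, 72, 5) [687.3 196.7]
(540, 303, 5) [567.4 198.9]
```

Emit:
drive_tool --pt "0.5 0.02 0" --pt "0.5 0.02 0" --pt "0.5 0.02 0" --pt "0.5 0.02 0" --pt "0.5 0.02 0" --pt "0.5 0.02 0" --pt "0.5 0.02 0" --pt "0.5 0.02 0" --pt "0.5 0.02 0" --pt "0.5 0.02 0" --pt "0.5 0.02 0" --pt "0.5 0.02 0" --pt "0.5 0.02 0" --pt "0.5 0.02 0" --pt "0.4 0.02 0" --pt "0.3 0.02 0" --pt "0.2 0 0" --pt "0 0 0" --roll '[0,0,0,0,0,0,0,0,0,0,0,0,0,0,0,0,0,0]'

```text
t: 12.7
ee_pos: [564.5, 152.5, 14.9]
ee_rot: [0.01, 1.0, 0.0, -0.0]
force: [-4.7, 1.1, 1.3]
finger_gap: 29.7
grasp_force: 1.9
```

Emit:
drive_tool --pt "0.2 0 0" --pt "0.2 0 0" --pt "0.1 0 0" --pt "0.1 0 0" --pt "0.1 0 0" --pt "0 0 0" --roll '[0,0,0,0,0,0]'

```text
t: 13.2
ee_pos: [571.3, 152.5, 14.8]
ee_rot: [0.01, 1.0, 0.0, -0.0]
force: [-5.1, 0.3, 3.4]
finger_gap: 30.1
grasp_force: 2.4
```

Emit:
drive_tool --pt "0.1 0 0" --pt "0.1 0 0" --pt "0.1 0 0" --pt "0 0 0" --roll '[0,0,0,0]'

```text
t: 13.53
ee_pos: [573.2, 152.5, 14.7]
ee_rot: [0.01, 1.0, -0.0, -0.002]
force: [-10.3, -0.2, 8.3]
finger_gap: 29.8
grasp_force: 5.0
```

Emit:
drive_tool --pt "0.1 0 0" --pt "0.1 0 0" --pt "0 0 0" --pt "0 0 0" --roll '[0,0,0,0]'

```text
t: 13.87
ee_pos: [573.2, 152.5, 14.6]
ee_rot: [0.01, 1.0, -0.0, -0.004]
force: [-19.4, -2.0, 15.9]
finger_gap: 29.9
grasp_force: 9.9
```

Emit:
drive_tool --pt "-1.0 0 0" --pt "-1.5 0 0" --pt "-1.5 0 0" --pt "-1.0 0 3.0" --pt "-1.0 0 3.5" --pt "-1.0 0 3.5" --pt "0 -0.5 3.5" --pt "0 -1.5 3.5" --pt "0 -2.5 0" --pt "0 -2.5 0" --pt "0 -2.5 0" --pt "0 -2.5 0" --pt "0 -2.5 0" --pt "0 -2.5 0" --pt "0 0 0" --roll '[0,0,0,0,0,0,0,0,0,0,0,0,0,0,0]' --claw 8.7 --force 40

```text
t: 15.12
ee_pos: [507.0, -23.4, 185.3]
ee_rot: [0.014, 1.0, -0.001, 0.001]
force: [-0.5, -0.2, -0.3]
finger_gap: 87.2
grasp_force: 0.0
```

```bash
cat > m.py <<'E'
from h import *
def carton(c):
    hsv=cv2.cvtColor(c['image'],cv2.COLOR_RGB2HSV)
    m=((hsv[...,0]>5)&(hsv[...,0]<25)&(hsv[...,1]>60)).astype(np.uint8)
    m[:140]=0;m[290:]=0;m[:,:120]=0;m[:,255:]=0
    n,l,st,_=cv2.connectedComponentsWithStats(m);k=1+st[1:,4].argmax()
    ct=max(cv2.findContours((l==k).astype(np.uint8),cv2.RETR_EXTERNAL,cv2.CHAIN_APPROX_NONE)[0],key=len)[:,0]
    W=np.array([pix2w(c,p,60)[:2] for p in cv2.convexHull(ct)[:,0]]).astype(np.float32)
    return st[k],cv2.minAreaRect(W),W.min(0),W.max(0)
E
python3 - <<'E'
from m import *
import pickle
print('old',carton(pickle.load(open('t5.pkl','rb'))))
c=cam('top');pickle.dump(c,open('t6.pkl','wb'));print(carton(c))
s=cam('side');pickle.dump(s,open('s6.pkl','wb'))
f=lambda i:cv2.cvtColor(cv2.resize(i,None,fx=4,fy=4,interpolation=cv2.INTER_CUBIC),cv2.COLOR_RGB2BGR)
cv2.imwrite('pics/s6.png',np.hstack([f(s['image'][150:250,180:280]),f(c['image'][150:250,150:250])]))
print(bot.read_state()['ee_pos'])
E
```

```text
old (array([ 180,  197,   38,   37, 1118], dtype=int32), ((553.2001342773438, 138.55389404296875), (90.32048034667969, 87.12318420410156), 88.61109161376953), array([508.84824,  92.80379], dtype=float32), array([597.7854 , 183.18399], dtype=float32))
(array([ 178,  162,   38,   42, 1526], dtype=int32), ((632.5036010742188, 141.8263702392578), (90.27546691894531, 100.51011657714844), 88.63495635986328), array([581.3607 ,  96.22719], dtype=float32), array([683.7839 , 187.67216], dtype=float32))
[507.07364842 -18.55574603 185.01272737]
```

Emit:
drive_tool --pt "1.7 -0.8 0" --pt "1.7 -0.8 0" --pt "1.7 -0.8 0" --pt "1.7 -0.8 0" --pt "1.7 -0.9 0" --pt "0 0 0" --pt "0 0 -2.0" --pt "0 0 -2.0" --pt "0 0 -2.0" --pt "0 0 -2.0" --pt "0 0 -1.5" --pt "0 0 -0.4" --pt "0 0 0" --pt "0 0 0" --roll '[0,0,0,0,0,0,0,0,0,0,0,0,0,0]'

```text
t: 16.38
ee_pos: [592.1, -57.9, 86.5]
ee_rot: [0.01, 1.0, 0.0, 0.0]
force: [-0.7, 0.4, -0.0]
finger_gap: 86.7
grasp_force: 0.0
```

```bash
python3 - <<'E'
from h import *
s=cam('side');c=cam('top');import pickle;pickle.dump((s,c),open('7.pkl','wb'))
f=lambda i:cv2.cvtColor(cv2.resize(i,None,fx=5,fy=5,interpolation=cv2.INTER_CUBIC),cv2.COLOR_RGB2BGR)
cv2.imwrite('pics/s7.png',np.hstack([f(s['image'][140:240,200:280]),f(c['image'][150:250,215:295])]))
P=bot.read_state()['ee_pos'];print(P)
E
```

```text
[592.54799971 -58.36006284  87.01826327]
```

View pics/s7.png

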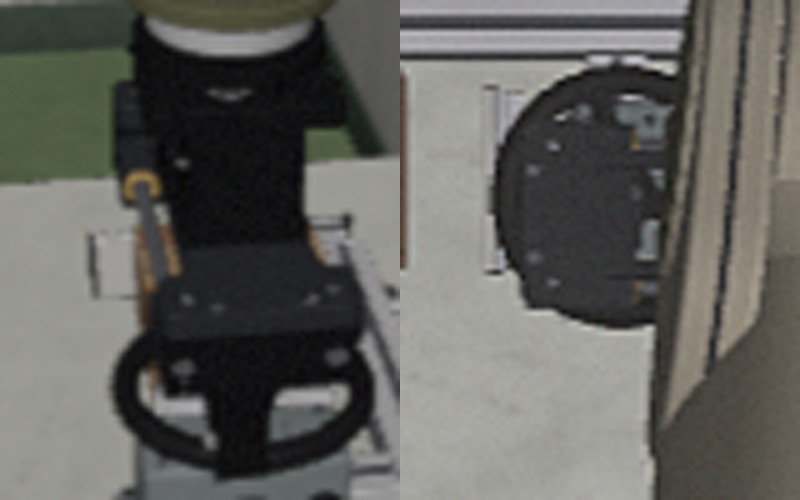

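Emit:
drive_tool --pt "0 0 0" --pt "0 0 0" --pt "0 0 0" --pt "0 0 0" --pt "0 0 0" --pt "0 0 0" --pt "0 0 0" --pt "0 0 0" --pt "0 0 0" --pt "0 0 0" --roll '[0,0,0,0,0,0,0,0,0,0]' --claw 0 --force 30

```text
t: 17.32
ee_pos: [591.7, -58.7, 85.7]
ee_rot: [0.01, 1.0, 0.0, -0.0]
force: [0.2, 0.0, 0.4]
finger_gap: 28.2
grasp_force: 0.0
```

Emit:
drive_tool --pt "0 0 0" --pt "0 0 0" --pt "0 0 0" --pt "0 0 0" --roll '[0,0,0,0]'

```text
t: 17.65
ee_pos: [591.7, -58.3, 85.6]
ee_rot: [0.01, 1.0, 0.0, -0.0]
force: [0.2, 2.5, -0.0]
finger_gap: 19.3
grasp_force: 30.0
```

```bash
python3 - <<'E'
import numpy as np
a=np.radians(-109.4-10*np.arange(37));p=np.c_[609+52*np.cos(a),-9.3+52*np.sin(a)]/10
q=np.round(p-p[0],2);d=np.diff(q,axis=0).round(2)
print([[float(x),float(y),0] for x,y in d])
E
```

```text
[[-0.83, 0.37, 0], [-0.74, 0.52, 0], [-0.65, 0.63, 0], [-0.53, 0.74, 0], [-0.39, 0.82, 0], [-0.24, 0.87, 0], [-0.09, 0.9, 0], [0.07, 0.9, 0], [0.22, 0.88, 0], [0.38, 0.83, 0], [0.51, 0.75, 0], [0.63, 0.64, 0], [0.74, 0.53, 0], [0.82, 0.39, 0], [0.87, 0.25, 0], [0.9, 0.08, 0], [0.91, -0.07, 0], [0.87, -0.22, 0], [0.83, -0.37, 0], [0.75, -0.52, 0], [0.65, -0.63, 0], [0.52, -0.74, 0], [0.39, -0.82, 0], [0.25, -0.87, 0], [0.09, -0.9, 0], [-0.07, -0.9, 0], [-0.23, -0.88, 0], [-0.37, -0.83, 0], [-0.51, -0.75, 0], [-0.64, -0.64, 0], [-0.74, -0.53, 0], [-0.81, -0.39, 0], [-0.88, -0.25, 0], [-0.9, -0.08, 0], [-0.9, 0.06, 0], [-0.88, 0.23, 0]]
```

Emit:
drive_tool --pt "-0.83 0.37 0" --pt "-0.74 0.52 0" --pt "-0.65 0.63 0" --pt "-0.53 0.74 0" --pt "-0.39 0.82 0" --pt "-0.24 0.87 0" --roll '[0,0,0,0,0,0]'

```text
t: 18.15
ee_pos: [553.3, -28.2, 85.3]
ee_rot: [0.015, 1.0, -0.004, -0.004]
force: [-21.7, -23.2, 14.3]
finger_gap: 19.0
grasp_force: 30.0
```

Emit:
drive_tool --pt "0 0 0" --pt "0 0 0" --roll '[0,0]'

```text
t: 18.32
ee_pos: [552.6, -25.6, 85.1]
ee_rot: [0.013, 1.0, -0.003, -0.005]
force: [-25.8, -16.7, 18.4]
finger_gap: 18.9
grasp_force: 30.0
```

```bash
cat > g.py <<'E'
import numpy as np,sys
cx,cy,x0,y0,p0,n,st=map(float,sys.argv[1:])
a=np.radians(p0-st*np.arange(int(n)));p=np.vstack([[x0,y0],np.c_[cx+52*np.cos(a),cy+52*np.sin(a)]])/10
q=np.round(p-p[0],2);d=np.diff(q,axis=0).round(2)
print([[float(x),float(y),0] for x,y in d],p[-1]*10)
E
python3 g.py 602.5 -8.5 558.2 -18.9 -170 11 10
```

```text
[[-0.69, 0.14, 0], [-0.08, 0.9, 0], [0.08, 0.9, 0], [0.23, 0.88, 0], [0.39, 0.82, 0], [0.52, 0.74, 0], [0.64, 0.64, 0], [0.74, 0.52, 0], [0.82, 0.39, 0], [0.88, 0.23, 0], [0.9, 0.08, 0]] [602.5  43.5]
```

Emit:
drive_tool --pt "-0.69 0.14 0" --pt "-0.08 0.9 0" --pt "0.08 0.9 0" --pt "0.23 0.88 0" --pt "0.39 0.82 0" --pt "0.52 0.74 0" --roll '[0,0,0,0,0,0]'

```text
t: 18.82
ee_pos: [555.5, 27.0, 84.5]
ee_rot: [0.01, 1.0, 0.001, -0.007]
force: [-24.2, 11.8, 13.5]
finger_gap: 8.7
grasp_force: 26.3
```

Emit:
drive_tool --pt "-0.5 0 0" --pt "-1.0 0 0" --pt "-1.5 0 0" --pt "-1.5 0 0" --pt "0 0 2.5" --pt "0 0 2.5" --pt "0 0 2.5" --pt "0 0 2.5" --pt "-1.0 2.5 0" --pt "-1.0 2.5 0" --pt "-1.0 2.5 0" --pt "-1.0 2.5 0" --pt "-1.0 2.5 0" --pt "0 2.5 0" --pt "0 2.5 0" --pt "0 2.5 0" --pt "0 0 0" --roll '[0,0,0,0,0,0,0,0,0,0,0,0,0,0,0,0,0]' --claw 3.0

```text
t: 20.23
ee_pos: [466.3, 229.6, 185.5]
ee_rot: [0.008, 1.0, 0.001, -0.0]
force: [-0.7, 0.2, -0.1]
finger_gap: 29.8
grasp_force: 0.0
```

```bash
cat > w.py <<'E'
from h import *
import pickle
def unwrap(c,C=(609,-9.3),z=95,rs=np.arange(20,47,1.5),n=360):
    g=c['image'].max(2).astype(np.float32)
    ph=np.radians(np.arange(n));out=np.zeros((len(rs),n),np.float32)
    for i,r in enumerate(rs):
        uv=np.array([w2pix(c,[C[0]+r*np.cos(a),C[1]+r*np.sin(a),z]) for a in ph],np.float32)
        out[i]=cv2.remap(g,uv[None,:,0],uv[None,:,1],cv2.INTER_LINEAR)[0]
    return (out<70).mean(0)
def handle(c,C=(609,-9.3),n=120):
    g=c['image'].max(2).astype(np.float32);sc=[]
    for a in np.radians(np.arange(0,360,3)):
        P=[[C[0]+52*np.cos(a)+k,C[1]+52*np.sin(a),z] for z in np.arange(105,148,4) for k in(-6,-3,0,3,6)]
        uv=np.array([w2pix(c,p) for p in P],np.float32)
        sc.append((cv2.remap(g,uv[None,:,0],uv[None,:,1],cv2.INTER_LINEAR)[0]<60).mean())
    return np.array(sc)
E
python3 - <<'E'
from w import *
from m import carton
print(bot.read_state()['ee_pos'])
a=pickle.load(open('side0.pkl','rb'));t=pickle.load(open('top0.pkl','rb'))
s=cam('side');c=cam('top');pickle.dump((s,c),open('8.pkl','wb'));print(carton(c))
for n,i in(('old',a),('new',s)):
    h=handle(i);k=np.argsort(-h)[:8];print(n,[(int(j)*3,round(float(h[j]),2)) for j in k])
for n,i in(('old',t),('new',c)):
    u=unwrap(i);print(n,''.join('%d'%min(9,v*10) for v in u[::5]))
E
```

```text
[466.25278751 229.62225704 185.45441065]
(array([ 178,  162,   38,   42, 1530], dtype=int32), ((632.5020751953125, 141.82640075683594), (90.27546691894531, 100.5131607055664), 88.63495635986328), array([581.242  ,  96.22719], dtype=float32), array([683.7839 , 187.67216], dtype=float32))
old [(252, 0.96), (255, 0.95), (249, 0.93), (258, 0.85), (261, 0.8), (246, 0.78), (264, 0.75), (267, 0.67)]
new [(132, 0.96), (129, 0.93), (135, 0.91), (126, 0.78), (138, 0.78), (141, 0.69), (123, 0.65), (267, 0.62)]
old 299982132200000212201223699942000000000000100000279994700000000011101000
new 059993122200000100000102399992000000000000100000039994300000000011100000
```

Emit:
drive_tool --pt "0.8 -2.2 0" --pt "0.8 -2.2 0" --pt "0.8 -2.2 0" --pt "0.8 -2.2 0" --pt "0.8 -2.2 0" --pt "0.8 -2.2 0" --pt "0.8 -2.3 0" --pt "0.9 -2.3 0" --pt "0.9 -2.3 0" --pt "0.9 -2.2 0" --pt "0 0 0" --pt "0 0 -2.5" --pt "0 0 -2.5" --pt "0 0 -2.5" --pt "0 0 -2.4" --pt "0 0 0" --pt "0 0 0" --roll '[0,0,0,0,0,0,0,0,0,0,0,0,0,0,0,0,0]' --claw 0

```text
t: 21.75
ee_pos: [549.5, 0.6, 86.4]
ee_rot: [0.011, 1.0, -0.0, -0.001]
force: [-0.1, -0.4, 0.9]
finger_gap: 0.6
grasp_force: 0.0
```

```bash
cat > o.py <<'E'
import numpy as np,sys
# orbit: tool behind handle; args x0 y0 phi0 n step [dir]  dir=1 clockwise
x0,y0,p0,n,st=map(float,sys.argv[1:6]);s=float(sys.argv[6]) if len(sys.argv)>6 else 1
B=np.array([9.5,15]);C=np.array([609,-9.3])
def D(t):
    d=np.linspace(15,40,501);p=np.abs(np.outer(d,t))-B
    return d[np.argmax(np.linalg.norm(np.maximum(p,0),axis=1)>=10)]
P=[[x0,y0]]
for k in range(int(n)):
    a=np.radians(p0-s*st*k);t=s*np.array([np.sin(a),-np.cos(a)])
    P.append(C+52*np.array([np.cos(a),np.sin(a)])-t*D(t))
P=np.array(P)/10;q=np.round(P-P[0],2);d=np.diff(q,axis=0).round(2)
print([[float(x),float(y),0] for x,y in d],((P[0]+q[-1])*10).round(1))
E
python3 -c "
from rig import bot;s=bot.read_state();print(s['ee_pos'],s['force'],s['finger_gap'])"; python3 o.py 549 6.6 132 20 10
```

```text
[549.4887542    0.64377137  86.44820408] [-0.06084433 -0.43241119  0.89219721] 0.6196856049523208
[[0.6, 0.54, 0], [0.69, 1.06, 0], [0.81, 0.84, 0], [0.87, 0.64, 0], [0.89, 0.46, 0], [0.91, 0.29, 0], [0.88, 0.16, 0], [0.84, 0.05, 0], [0.76, -0.01, 0], [0.8, -0.13, 0], [0.89, -0.38, 0], [0.87, -0.66, 0], [0.74, -0.86, 0], [0.56, -0.91, 0], [0.39, -0.9, 0], [0.26, -0.89, 0], [0.13, -0.89, 0], [-0.1, -1.03, 0], [-0.39, -1.1, 0], [-0.69, -1.06, 0]] [656.1 -41.2]
```

```bash
python3 o.py 549.5 0.6 132 20 10
```

```text
[[0.55, 1.14, 0], [0.69, 1.06, 0], [0.81, 0.84, 0], [0.87, 0.64, 0], [0.89, 0.46, 0], [0.91, 0.29, 0], [0.88, 0.16, 0], [0.84, 0.05, 0], [0.76, -0.01, 0], [0.8, -0.13, 0], [0.89, -0.38, 0], [0.87, -0.66, 0], [0.74, -0.86, 0], [0.56, -0.91, 0], [0.39, -0.9, 0], [0.26, -0.89, 0], [0.13, -0.89, 0], [-0.1, -1.03, 0], [-0.39, -1.1, 0], [-0.69, -1.06, 0]] [656.1 -41.2]
```

Emit:
drive_tool --pt "0.55 1.14 0" --pt "0.69 1.06 0" --pt "0.81 0.84 0" --pt "0.87 0.64 0" --pt "0.89 0.46 0" --pt "0.91 0.29 0" --pt "0.88 0.16 0" --pt "0.84 0.05 0" --pt "0.76 -0.01 0" --pt "0.8 -0.13 0" --roll '[0,0,0,0,0,0,0,0,0,0]'

```text
t: 22.58
ee_pos: [630.7, 47.6, 86.2]
ee_rot: [0.01, 1.0, 0.0, -0.001]
force: [-5.5, 0.8, 1.0]
finger_gap: 0.2
grasp_force: 2.1
```

```bash
python3 - <<'E'
from w import *
s=cam('side');c=cam('top');pickle.dump((s,c),open('9.pkl','wb'))
print(bot.read_state()['ee_pos'],bot.read_state()['force'])
h=handle(s);print(''.join('%d'%min(9,v*10) for v in h))
u=unwrap(c);print(''.join('%d'%min(9,v*10) for v in u[::5]))
E
```

```text
[631.86142178  47.69730206  86.50700043] [-0.76110949  1.09406681  0.07443142]
000000001235689999888888766543211000000000000000000000000011122344556666665443333344555566666542222222333344333322111100
300000000000000000000000000000000000000000000000000699988989988765310000
```

Emit:
drive_tool --pt "0.89 -0.38 0" --pt "0.87 -0.66 0" --pt "0.74 -0.86 0" --pt "0.56 -0.91 0" --pt "0.39 -0.9 0" --pt "0.26 -0.89 0" --pt "0.13 -0.89 0" --pt "-0.1 -1.03 0" --pt "-0.39 -1.1 0" --pt "-0.69 -1.06 0" --roll '[0,0,0,0,0,0,0,0,0,0]'

```text
t: 23.52
ee_pos: [658.1, -40.8, 86.9]
ee_rot: [0.01, 1.0, 0.0, 0.001]
force: [3.5, 1.7, -0.2]
finger_gap: 0.5
grasp_force: 1.6
```

```bash
python3 o.py 656.1 -41.2 -68 20 10;python3 o.py 656.1 -41.2 -68 40 10
```

```text
[[-0.81, -0.84, 0], [-0.87, -0.64, 0], [-0.89, -0.46, 0], [-0.91, -0.29, 0], [-0.88, -0.16, 0], [-0.84, -0.05, 0], [-0.76, 0.01, 0], [-0.8, 0.13, 0], [-0.89, 0.38, 0], [-0.87, 0.66, 0], [-0.74, 0.86, 0], [-0.56, 0.91, 0], [-0.39, 0.9, 0], [-0.26, 0.89, 0], [-0.13, 0.89, 0], [0.1, 1.03, 0], [0.39, 1.1, 0], [0.69, 1.06, 0], [0.81, 0.84, 0], [0.87, 0.64, 0]] [578.7  37.4]
[[-0.81, -0.84, 0], [-0.87, -0.64, 0], [-0.89, -0.46, 0], [-0.91, -0.29, 0], [-0.88, -0.16, 0], [-0.84, -0.05, 0], [-0.76, 0.01, 0], [-0.8, 0.13, 0], [-0.89, 0.38, 0], [-0.87, 0.66, 0], [-0.74, 0.86, 0], [-0.56, 0.91, 0], [-0.39, 0.9, 0], [-0.26, 0.89, 0], [-0.13, 0.89, 0], [0.1, 1.03, 0], [0.39, 1.1, 0], [0.69, 1.06, 0], [0.81, 0.84, 0], [0.87, 0.64, 0], [0.89, 0.46, 0], [0.91, 0.29, 0], [0.88, 0.16, 0], [0.84, 0.05, 0], [0.76, -0.01, 0], [0.8, -0.13, 0], [0.89, -0.38, 0], [0.87, -0.66, 0], [0.74, -0.86, 0], [0.56, -0.91, 0], [0.39, -0.9, 0], [0.26, -0.89, 0], [0.13, -0.89, 0], [-0.1, -1.03, 0], [-0.39, -1.1, 0], [-0.69, -1.06, 0], [-0.81, -0.84, 0], [-0.87, -0.64, 0], [-0.89, -0.46, 0], [-0.91, -0.29, 0]] [621.3 -63.5]
```

Emit:
drive_tool --pt "-0.81 -0.84 0" --pt "-0.87 -0.64 0" --pt "-0.89 -0.46 0" --pt "-0.91 -0.29 0" --pt "-0.88 -0.16 0" --pt "-0.84 -0.05 0" --pt "-0.76 0.01 0" --pt "-0.8 0.13 0" --pt "-0.89 0.38 0" --pt "-0.87 0.66 0" --pt "-0.74 0.86 0" --pt "-0.56 0.91 0" --pt "-0.39 0.9 0" --pt "-0.26 0.89 0" --pt "-0.13 0.89 0" --pt "0.1 1.03 0" --roll '[0,0,0,0,0,0,0,0,0,0,0,0,0,0,0,0]'

```text
t: 24.85
ee_pos: [551.2, 2.1, 86.6]
ee_rot: [0.011, 1.0, -0.0, -0.0]
force: [-0.4, -5.3, 0.5]
finger_gap: 0.5
grasp_force: 1.8
```

Emit:
drive_tool --pt "0.39 1.1 0" --pt "0.69 1.06 0" --pt "0.81 0.84 0" --pt "0.87 0.64 0" --pt "0.89 0.46 0" --pt "0.91 0.29 0" --pt "0.88 0.16 0" --pt "0.84 0.05 0" --pt "0.76 -0.01 0" --pt "0.8 -0.13 0" --pt "0.89 -0.38 0" --pt "0.87 -0.66 0" --pt "0.74 -0.86 0" --pt "0.56 -0.91 0" --roll '[0,0,0,0,0,0,0,0,0,0,0,0,0,0]'

```text
t: 26.02
ee_pos: [662.0, 18.8, 86.5]
ee_rot: [0.01, 1.0, 0.0, 0.0]
force: [-1.7, 3.6, -0.1]
finger_gap: 0.5
grasp_force: 1.9
```

```bash
python3 - <<'E'
from h import *
from m import carton
c=cam('top');print(carton(c))
# guide front top edge: dark->light profile along jig y at several x (jig -95..-100), z=48
R=lambda x,y:[682.5+x+.02*y,194-.02*x+y,48]
g=c['image'].astype(int).sum(2)
for x in(-100,-97,-20,-16):
    print(x,[int(g[tuple(np.round(w2pix(c,R(x,y))[::-1]).astype(int))]) for y in range(-128,-84,2)])
E
```

```text
(array([ 178,  162,   32,   42, 1099], dtype=int32), ((632.6907348632812, 149.21066284179688), (75.48672485351562, 100.4852294921875), 88.60758972167969), array([581.77563, 111.87025], dtype=float32), array([683.7839 , 187.67216], dtype=float32))
-100 [274, 283, 261, 263, 246, 255, 255, 243, 236, 231, 213, 213, 215, 203, 217, 222, 222, 216, 202, 207, 209, 207]
-97 [285, 272, 279, 267, 256, 252, 252, 236, 237, 228, 236, 236, 220, 224, 228, 215, 215, 208, 223, 198, 215, 200]
-20 [278, 273, 268, 250, 248, 239, 239, 232, 226, 230, 209, 209, 216, 214, 202, 157, 157, 247, 377, 394, 391, 391]
-16 [271, 270, 263, 250, 251, 239, 239, 240, 230, 226, 215, 215, 200, 204, 277, 223, 223, 238, 368, 399, 404, 404]
```

Emit:
drive_tool --pt "0.39 -0.9 0" --pt "0.26 -0.89 0" --pt "0.13 -0.89 0" --pt "-0.1 -1.03 0" --pt "-0.39 -1.1 0" --pt "-0.69 -1.06 0" --pt "0 0 0" --roll '[0,0,0,0,0,0,0]'

```text
t: 26.65
ee_pos: [656.9, -43.7, 87.3]
ee_rot: [0.012, 1.0, -0.001, 0.001]
force: [0.4, -0.3, 0.0]
finger_gap: 0.5
grasp_force: 0.0
```

```bash
python3 o.py 656.1 -41.2 -63 20 5
```

```text
[[-0.4, -0.45, 0], [-0.41, -0.39, 0], [-0.43, -0.35, 0], [-0.44, -0.29, 0], [-0.45, -0.25, 0], [-0.44, -0.21, 0], [-0.46, -0.17, 0], [-0.45, -0.12, 0], [-0.45, -0.1, 0], [-0.43, -0.06, 0], [-0.43, -0.03, 0], [-0.41, -0.02, 0], [-0.39, 0.0, 0], [-0.37, 0.01, 0], [-0.38, 0.03, 0], [-0.42, 0.1, 0], [-0.44, 0.16, 0], [-0.45, 0.22, 0], [-0.44, 0.29, 0], [-0.43, 0.37, 0]] [570.9 -53.8]
```

Emit:
drive_tool --pt "-0.4 -0.45 0" --pt "-0.41 -0.39 0" --pt "-0.43 -0.35 0" --pt "-0.44 -0.29 0" --pt "-0.45 -0.25 0" --roll '[0,0,0,0,0]'

```text
t: 27.07
ee_pos: [635.7, -57.4, 86.8]
ee_rot: [0.01, 1.0, 0.0, 0.0]
force: [2.8, 2.4, -0.1]
finger_gap: 0.4
grasp_force: 1.8
```

Emit:
drive_tool --pt "-0.44 -0.21 0" --pt "-0.46 -0.17 0" --pt "-0.45 -0.12 0" --pt "-0.45 -0.1 0" --roll '[0,0,0,0]'

```text
t: 27.4
ee_pos: [617.8, -61.8, 86.8]
ee_rot: [0.01, 1.0, 0.001, 0.0]
force: [6.7, 9.2, -0.7]
finger_gap: 0.3
grasp_force: 4.2
```

Emit:
drive_tool --pt "-0.4 0 0" --pt "-0.4 0 0" --pt "0 0 0" --roll '[0,0,0]'

```text
t: 27.65
ee_pos: [609.5, -62.0, 86.8]
ee_rot: [0.01, 1.0, 0.001, 0.0]
force: [4.8, 2.5, 0.0]
finger_gap: 0.3
grasp_force: 1.7
```

Emit:
drive_tool --pt "-0.41 -0.02 0" --pt "-0.39 0 0" --pt "-0.37 0.01 0" --pt "-0.38 0.03 0" --roll '[0,0,0,0]'

```text
t: 27.98
ee_pos: [595.1, -62.2, 87.2]
ee_rot: [0.01, 1.0, 0.001, 0.001]
force: [7.0, 2.6, 0.4]
finger_gap: 0.3
grasp_force: 3.1
```

Emit:
drive_tool --pt "-0.42 0.1 0" --pt "-0.44 0.16 0" --pt "-0.45 0.22 0" --pt "-0.44 0.29 0" --pt "0 0 0" --roll '[0,0,0,0,0]'

```text
t: 28.4
ee_pos: [578.5, -60.1, 88.4]
ee_rot: [0.012, 1.0, -0.002, 0.003]
force: [10.4, -11.6, 3.6]
finger_gap: 0.6
grasp_force: 5.7
```

```bash
python3 o.py 575.4 -56.5 -158 20 5; python3 -c "
from m import *
c=cam('top');print(carton(c));s=bot.read_state();print(s['ee_pos'],s['force'])"
```

```text
[[-0.45, 0.27, 0], [-0.4, 0.43, 0], [-0.34, 0.43, 0], [-0.3, 0.46, 0], [-0.26, 0.45, 0], [-0.21, 0.45, 0], [-0.18, 0.45, 0], [-0.14, 0.45, 0], [-0.12, 0.44, 0], [-0.09, 0.43, 0], [-0.04, 0.46, 0], [0.01, 0.5, 0], [0.09, 0.53, 0], [0.15, 0.55, 0], [0.24, 0.55, 0], [0.32, 0.55, 0], [0.37, 0.51, 0], [0.4, 0.45, 0], [0.41, 0.39, 0], [0.43, 0.35, 0]] [574.3  34.5]
(array([ 175,  162,   38,   42, 1483], dtype=int32), ((632.69873046875, 149.89337158203125), (90.66681671142578, 100.50454711914062), 88.63126373291016), array([581.47943, 103.56758], dtype=float32), array([683.9619 , 194.96074], dtype=float32))
[578.55946553 -60.19332777  88.39266168] [ 10.91392447 -11.06085185   2.92565512]
```

Emit:
drive_tool --pt "-0.12 0.16 0" --pt "-0.06 0.08 0" --pt "0 0 0" --pt "0 0 0" --pt "0 0 0" --roll '[0,0,0,0,0]'

```text
t: 28.87
ee_pos: [577.7, -59.5, 88.6]
ee_rot: [0.013, 1.0, -0.003, 0.004]
force: [14.0, -16.9, 1.4]
finger_gap: 0.4
grasp_force: 7.8
```

```bash
python3 - <<'E'
from w import *
s=cam('side');h=handle(s);print(''.join('%d'%min(9,v*10) for v in h))
st=bot.read_state();print(st['ee_pos'],st['force'],st['t'])
E
```

```text
000000000011233445668999999999999999999999999999999998888788877789999999999999999999999999998888877776544344333322111100
[577.65728845 -59.56558497  88.57509511] [ 13.82930965 -15.76982562   0.76266051] 28.9167
```

Emit:
drive_tool --pt "0.6 -0.6 0" --pt "0.8 -0.8 0" --pt "0 0 2.5" --pt "0 0 2.5" --pt "0 0 2.5" --pt "0 0 2.5" --pt "-1.0 2.5 0" --pt "-1.0 2.5 0" --pt "-1.0 2.5 0" --pt "-1.0 2.5 0" --pt "-1.0 2.5 0" --pt "-1.0 2.5 0" --pt "-1.0 2.5 0" --pt "-1.0 2.5 0" --pt "-1.0 2.5 0" --pt "-1.0 2.5 0" --pt "-1.0 2.5 0" --pt "-1.0 2.5 0" --pt "0 0 0" --roll '[0,0,0,0,0,0,0,0,0,0,0,0,0,0,0,0,0,0,0]'

```text
t: 30.5
ee_pos: [465.6, 237.5, 185.9]
ee_rot: [0.007, 1.0, 0.0, -0.001]
force: [-0.5, 0.2, 0.0]
finger_gap: 0.3
grasp_force: 0.0
```

```bash
cat > v.py <<'E'
from w import *
from m import carton
s=cam('side');c=cam('top');print(carton(c)[1:])
for k in(0,1):
    i=[pickle.load(open('side0.pkl','rb')),s][k];h=handle(i);a=h>.6*h.max();j=np.argmax(h);print(j*3,h[j],''.join('%d'%min(9,v*10) for v in h))
def prof(c):
    R=lambda x,y:[682.5+x+.02*y,194-.02*x+y,48];g=c['image'].astype(np.float32).sum(2)
    ys=np.arange(-150,-80,1.);o=[]
    for x in(-99,-97,-95):
        uv=np.array([w2pix(c,R(x,y)) for y in ys],np.float32);o.append(cv2.remap(g,uv[None,:,0],uv[None,:,1],cv2.INTER_LINEAR)[0])
    return ys,np.mean(o,0)
u0=unwrap(pickle.load(open('top0.pkl','rb')));u=unwrap(c)
cc=[float((u0*np.roll(u,k)).sum()) for k in range(360)];print('spoke shift cw mod120:',np.argsort(cc)[::-1][:6])
for i in(pickle.load(open('top0.pkl','rb')),c):print(prof(i)[1].astype(int).tolist())
st=bot.read_state();print(st['ee_pos'],st['force'],st['t'])
E
python3 v.py
```

```text
(((632.69970703125, 149.913330078125), (90.70581817626953, 100.5045394897461), 88.63062286376953), array([581.47943, 103.56758], dtype=float32), array([684.0214 , 194.96074], dtype=float32))
252 0.9636363636363636 000000000000000000000000000000000000000000000000000000000011122334444444444443344679998876544333344555555554444322111100
225 1.0 000000000000000000000000000000000000000000000000000000000011122344455667889998766666765555554433345556555444433322111100
spoke shift cw mod120: [29 30 28 31 27 32]
[178, 218, 304, 398, 450, 434, 418, 430, 445, 458, 468, 479, 465, 450, 444, 449, 454, 456, 457, 457, 457, 456, 460, 463, 463, 462, 460, 457, 455, 456, 457, 459, 458, 458, 461, 465, 466, 463, 460, 461, 463, 463, 463, 463, 465, 467, 467, 466, 464, 464, 464, 465, 467, 468, 468, 467, 469, 471, 472, 473, 473, 471, 468, 467, 467, 467, 464, 459, 456, 457]
[229, 311, 361, 404, 432, 433, 435, 433, 430, 427, 424, 420, 415, 410, 410, 412, 414, 414, 414, 415, 417, 418, 417, 416, 417, 418, 418, 417, 416, 414, 414, 414, 416, 419, 420, 421, 422, 420, 419, 410, 400, 397, 403, 410, 428, 447, 455, 454, 453, 447, 441, 461, 498, 526, 511, 496, 495, 501, 509, 528, 547, 497, 426, 358, 292, 226, 227, 239, 247, 248]
[467.93810097 232.84705556 186.05612636] [-0.56710996 -0.16459602 -0.62173054] 30.6
```

Emit:
drive_tool --pt "0.7 -2.3 0" --pt "0.7 -2.3 0" --pt "0.7 -2.3 0" --pt "0.7 -2.3 0" --pt "0.7 -2.3 0" --pt "0.8 -2.3 0" --pt "0.8 -2.3 0" --pt "0.8 -2.3 0" --pt "0.7 -2.3 0" --pt "0.7 -2.3 0" --pt "0.6 -2.3 0" --pt "0 0 0" --pt "0 0 -2.5" --pt "0 0 -2.5" --pt "0 0 -2.5" --pt "0 0 -2.5" --pt "0 0 0" --pt "0 0 0" --roll '[0,0,0,0,0,0,0,0,0,0,0,0,0,0,0,0,0,0]'

```text
t: 32.1
ee_pos: [546.7, -21.3, 86.1]
ee_rot: [0.011, 1.0, -0.0, -0.002]
force: [0.2, 0.1, 0.7]
finger_gap: 0.1
grasp_force: 0.0
```

```bash
python3 o.py 547 -21.3 223.5 20 5 -1
```

```text
[[0.58, -0.43, 0], [0.25, -0.56, 0], [0.32, -0.54, 0], [0.38, -0.51, 0], [0.4, -0.44, 0], [0.41, -0.39, 0], [0.43, -0.34, 0], [0.44, -0.29, 0], [0.45, -0.24, 0], [0.45, -0.21, 0], [0.46, -0.16, 0], [0.45, -0.12, 0], [0.44, -0.1, 0], [0.44, -0.05, 0], [0.42, -0.04, 0], [0.41, -0.01, 0], [0.39, 0.0, 0], [0.36, 0.01, 0], [0.4, 0.04, 0], [0.42, 0.1, 0]] [630.  -64.1]
```

Emit:
drive_tool --pt "0.58 -0.43 0" --pt "0.25 -0.56 0" --pt "0.32 -0.54 0" --pt "0.38 -0.51 0" --pt "0.4 -0.44 0" --pt "0.41 -0.39 0" --pt "0.43 -0.34 0" --pt "0.44 -0.29 0" --pt "0.45 -0.24 0" --pt "0.45 -0.21 0" --pt "0.46 -0.16 0" --pt "0.45 -0.12 0" --pt "0.44 -0.1 0" --pt "0.44 -0.05 0" --pt "0.42 -0.04 0" --pt "0.41 -0.01 0" --pt "0.39 0 0" --pt "0.36 0.01 0" --pt "0 0 0" --roll '[0,0,0,0,0,0,0,0,0,0,0,0,0,0,0,0,0,0,0]'

```text
t: 33.68
ee_pos: [622.8, -63.3, 86.1]
ee_rot: [0.01, 1.0, 0.0, -0.001]
force: [-3.4, 1.6, -1.3]
finger_gap: 0.3
grasp_force: 1.6
```

Emit:
drive_tool --pt "-0.8 0 0" --pt "-1.0 0 0" --pt "0 0 2.5" --pt "0 0 2.5" --pt "0 0 2.5" --pt "0 0 2.5" --pt "-1.0 2.5 0" --pt "-1.0 2.5 0" --pt "-1.0 2.5 0" --pt "-1.0 2.5 0" --pt "-1.0 2.5 0" --pt "-1.0 2.5 0" --pt "-1.0 2.5 0" --pt "-1.0 2.5 0" --pt "-1.0 2.5 0" --pt "-1.0 2.5 0" --pt "-1.0 2.5 0" --pt "-1.0 2.5 0" --pt "0 0 0" --roll '[0,0,0,0,0,0,0,0,0,0,0,0,0,0,0,0,0,0,0]'

```text
t: 35.27
ee_pos: [482.7, 241.2, 187.0]
ee_rot: [0.007, 1.0, 0.001, 0.0]
force: [-0.1, 0.1, 0.0]
finger_gap: 0.6
grasp_force: 0.0
```

```bash
python3 v.py
```

```text
(((632.6910400390625, 149.59776306152344), (90.61360931396484, 101.08482360839844), 89.01655578613281), array([581.4201 , 103.56758], dtype=float32), array([683.9619 , 194.96074], dtype=float32))
252 0.9636363636363636 000000000000000000000000000000000000000000000000000000000011122334444444444443344679998876544333344555555554444322111100
309 0.9818181818181818 111111000000000000000000000000000000000000000000000000000011122344444444454443333444556666665432234568899887655433222221
spoke shift cw mod120: [303 302 304 305 301 306]
[178, 218, 304, 398, 450, 434, 418, 430, 445, 458, 468, 479, 465, 450, 444, 449, 454, 456, 457, 457, 457, 456, 460, 463, 463, 462, 460, 457, 455, 456, 457, 459, 458, 458, 461, 465, 466, 463, 460, 461, 463, 463, 463, 463, 465, 467, 467, 466, 464, 464, 464, 465, 467, 468, 468, 467, 469, 471, 472, 473, 473, 471, 468, 467, 467, 467, 464, 459, 456, 457]
[221, 306, 358, 405, 433, 433, 433, 430, 427, 424, 423, 421, 416, 410, 409, 411, 413, 414, 415, 416, 416, 416, 416, 416, 415, 414, 414, 416, 418, 419, 421, 421, 419, 417, 400, 380, 378, 406, 434, 453, 471, 475, 465, 454, 411, 368, 370, 413, 450, 434, 418, 424, 444, 463, 474, 485, 467, 436, 400, 352, 304, 268, 236, 219, 225, 232, 238, 245, 249, 249]
[484.89298913 236.2373027  187.00509269] [ 0.29715002 -0.04035271  0.84891784] 35.3667
```

```bash
python3 -c "
from rig import bot;print(bot.job_done())"
```

```text
the job is handed in; nothing more can be done
None
```

I handed the job in at about 35 s without seeing a verdict: the carton is square against the end stop, the guide was wound in until the wheel stopped, and the wheel is backed off about 86° (roughly 94 mm clear width); I saw no sign of disturbing the bottle, cup or tape, but I did not re-measure them.

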